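# Open the tall paint jar and bring it to the front of the carousel

## Robot

A 6-joint arm with a two-finger parallel gripper is mounted at the origin on the work surface. World frame = base frame: x ahead of the robot, y to its left, z up, the work surface at z = 0. Lengths are in m, angles in degrees, forces in N, time in s.
With the tool pointing down it reaches from about 0.25 to 0.775 m from the base axis. Payload 8.9 kg.
Tool frame: the origin (TCP) lies midway between the tips of the shut fingers; the grasp point (between the pads) lies 19 mm behind it; z points along the fingers, y is the line along which they close (so a half turn about z gives the same grasp; the last joint's range is limited). The gripper opens to 85 mm and grips with 20 to 120 N. Pads are 22 mm wide; open, the fingers measure 114 mm over their backs; the gripper's body (76 mm by 85 mm) begins 54 mm behind the grasp point. The pads swing forward as they close: fully open they stand 13 mm farther back than shut.
Start: joints at [58.425, 16.656, -8.789, 64.555, 0, 82.019], TCP at [0.21, 0.481, 0.231] pointing down, gripper open.
Joint ranges: [-144.48, 144.48], [-52.06, 99.96], [-74.48, 78.29], [-112.23, 115.85], [-86.99, 84.42], [-180, 180]. Speed limits (degrees/s): [127.2, 127.2, 159.86, 180, 180, 180].

## Interface

Orientations are given as a 3x3 rotation matrix whose columns are the frame's x, y, z axes.
In Python, from cell import ctrl gives the robot as it stands. The module is installed in compiled form; this text tells all that it offers.
- The arm moves only by the tool jog_arm, never from a script. Its argument "rows" is text: rows parted by semicolons, each of 7 numbers parted by spaces: the opening, from 0 (shut) to 1 (fully open), then the shift along the world's x, y, z normalised to -1 to 1, where 1 is 1000 mm, then the turn, a rotation vector about the world's x, y, z normalised to -1 to 1, where 1 is pi/2 rad. A call has 1 to 12 rows; each row shifts and turns the commanded pose from where the row before left it; what a row does not reach is not made up. A row lasts 1/12 s, in which the tool goes at most 41.7 mm and 7.16 degrees, less where a joint would pass 70% of its speed; a pose out of reach is approached as far as the arm can. A call with a number of a shift or a turn outside -1 to 1 is refused whole. A call with a gripper value outside its range is refused whole. The fingers move at their own pace and stop on an object; "force" is the grip in N (left out, the last holds). Time passes only in rows, so rows that do not move let the fingers close. It gives the time, the measured TCP pose, the force, the opening and the grip force at its end, in the units of the state.
- ctrl.state(): the state, without advancing time (a new reading comes with each control period).
- ctrl.snapshot(name): name is "scene" or "top" or "wrist"; returns (picture, depth): 400x640x3 uint8, blue, green, red; 400x640 float32, m along the optical axis (not along the pixel's ray), 0 where there is no reading.
- ctrl.camera_model(name): a dict with "vfov" (degrees; the focal length in pixels is half the picture's height over the tangent of half this angle, whatever the lens; pixels are square), "cx", "cy" (the principal point, pixels), "rvec" (rotation vector, rad) and "tvec" (3), from world to camera coordinates, as OpenCV has them. Camera axes: x right, y down, z forward; pixel columns grow to the right and rows downward; lengths in m; the calibration is good to about 2 mm. A picture is of the moment at which its call begins: read the wrist's pose just before it. camera_model takes no time and is no camera call; for the wrist camera it gives the pose at the moment of the call.
- ctrl.hand_in(): hands the job in; it is judged then, once.
The state is a dict: "time": time; "q": joint angles; "joint_velocities": joint speeds; "joint_efforts": joint torques, N m; "tool_pos": TCP position; "tool_rot": TCP orientation; "wrist_force": force on the tool from outside, world axes, zero at the start; "wrist_torque": the same for the moment, N m; "width": finger opening in m; "gripper_force": force on a finger pad.
Only numpy, scipy, OpenCV 4.12 (cv2) and the standard library are available. Lean on these libraries where they do the work, as an engineer would, in place of code of your own. Each camera call takes 0.05 s, during which the arm holds its last target. There are 200 camera calls.

## Task

On the figurine painter's counter, lift the loose cap off the one tall jar on the paint carousel and set it upright down into the round well of the wooden cap holder, and let go of it. Then grip the bar handle on top of the carousel and turn the carousel until the opened tall jar stands at the front, in line with the stand's fixed pointer, and finish while still gripping the handle and holding the carousel still there. Leave everything else on the counter where it is.

Things in the scene. Friction and masses are not known exactly. Their poses are not given: they have to be found in the camera images.
- cap: loose round black plastic cap, 40 mm in diameter, 42 mm high, about 30 g (varies), closed on top, hollow below (socket 35 mm wide, 16 mm deep), sitting loosely over the 30 mm wide neck of the tall jar; lifts straight off (clear after 20 mm). Origin: centre of its underside, z up. Its top is at first 148 mm above the counter; the tall jar's shoulder begins 6 mm below the cap's rim.
- holder: wooden cap holder, a block 100 x 100 x 24 mm fixed to the counter, with one round well in the middle of its top, 50 mm wide and 10 mm deep. Origin: centre of its underside.
- holder_hole0 (a point): centre of the mouth of the holder's well, level with the holder's top, 24 mm above the counter; the well's floor is 10 mm lower, so a cap seated there has its underside 14 mm above the counter
- carousel (a joint): angle turned by the carousel since the start, rad, positive anticlockwise from above; it turns freely either way with light friction (about 0.04 N m, slightly damped), does not spring back, and stays where it is left
- disc_top (a point): centre of the top of the carousel's wooden disc, on the turning axis, 30 mm above the counter; disc radius 112 mm. It carries five white jars with black tops on a circle of 80 mm radius, 72 degrees apart, all fixed to it: four squat ones (53 mm wide, tops 83 mm above the counter) and one tall one.
- stand: low fixed round stand under the disc; origin on the turning axis at counter height. Its pointer is a dark wooden tongue along its -x axis, sticking out from under the disc roughly towards the robot (up to 25 degrees to either side), with an upright steel pin 14 mm wide and 42 mm high, 140 mm from the axis.
- handle: the carousel's handle: a steel post on the turning axis with a wooden bar on top, 64 mm long, 14 mm thick, from 141 to 175 mm above the counter. Origin: on the axis, 18 mm above the counter; it turns with the carousel. Its -x axis points from the axis to the tall jar; the bar is long along its y axis and 14 mm thick along x, so it lies square to the line from the axis to the tall jar.
- tall_jar: the tall slim jar fixed on the carousel, 48 mm wide, shoulder 94 to 100 mm above the counter, then a 30 mm wide neck up to 122 mm above the counter (the cap covers the neck at first). Origin: centre of its underside, 30 mm above the counter, 80 mm from the axis. At least 69 degrees away from the front at the start.
- front (a point): the front place: fixed point 80 mm from the carousel's axis, 30 mm above the counter, on the line from the axis to the pointer's pin; the tall jar's origin must come to it
- camel: terracotta camel figurine, about 75 mm high, bystander; origin under its middle
- sheep: white ceramic sheep figurine, about 40 mm high, bystander near the front of the work area; origin under its middle
- cup: small orange plastic coffee cup, 56 mm wide, 55 mm high, bystander; origin under its middle
- brush_pot: white ceramic cup for brushes, empty, 72 mm wide, 90 mm high, bystander; origin under its middle
- glue: white glue bottle, 48 mm wide, 110 mm high, bystander; origin under its middle
- brush: paint brush lying on the counter, 190 mm long, bystander
- palette: white ceramic saucer, 110 mm wide, 16 mm high, bystander; origin under its middle
Mind the look-alikes: they are no part of the job. Of the things shaped like the cap, the black one is meant.

How it is judged:
By the outcome, as a careful person would: the job done as asked, in the order asked, and still so for the second after the job is handed in, while the arm keeps its last pose, push and grip.
It also fails if it takes over 72 s, if anything falls off the work surface, if the arm or the gripper's body presses on something with over 40 N, if the wrist force passes 120 N, or if a joint passes its speed limit or range.

## Working session

There is one attempt and no reset: what is moved stays moved. The work goes in short steps, Python scripts to look and compute and a tool call to move; the robot and the scene stay as the last step left them, time stands still between calls to the robot, and variables do not carry over. Pictures are saved under pics/ and viewed, at most 10 in all, crops included, and the job is handed in when it is done.

Besides the shell and the picture viewer there is one more tool, called after "Call:" by a JSON object that holds its "api" and its "payload", one argument or row to a line. jog_arm: Moves the arm, as the interface text tells. Scaled input: -1 to 1 covers 1000 mm each way for a shift and pi/2 rad each way for a turn. Its arguments: {"type":"object","properties":{"rows":{"type":"string"},"force":{"type":"number"}},"required":["rows"]}

```bash
mkdir -p pics; cat > h.py <<'E'
import numpy as np, cv2
from cell import ctrl
def cam(n):
    m=ctrl.camera_model(n); f=200/np.tan(np.radians(m['vfov'])/2)
    R=cv2.Rodrigues(np.array(m['rvec'],float))[0]; return f,m['cx'],m['cy'],R,np.array(m['tvec'],float).ravel()
def cloud(n,d,c=None):
    f,cx,cy,R,t=c or cam(n); v,u=np.mgrid[:400,:640]
    P=np.stack([(u-cx)/f*d,(v-cy)/f*d,d],-1); return (P-t)@R
def atz(n,u,v,z,c=None):
    f,cx,cy,R,t=c or cam(n); r=R.T@np.array([(u-cx)/f,(v-cy)/f,1]); o=-R.T@t
    return o+r*(z-o[2])/r[2]
E
python3 - <<'E'
from h import *
s=ctrl.state();print(s['time'],s['tool_pos'],s['tool_rot'])
for n in('top','scene'):
    p,d=ctrl.snapshot(n);cv2.imwrite(f'pics/{n}0.png',p);np.save(n+'0.npy',d);f,cx,cy,R,t=cam(n);print(n,f,cx,cy,-R.T@t,R[2])
E
```

```text
0.0 [0.20989108 0.48072559 0.23073072] [[-9.16415934e-01  4.00226640e-01 -6.86983882e-04]
 [ 4.00227193e-01  9.16415228e-01 -1.15009100e-03]
 [ 1.69265436e-04 -1.32891135e-03 -9.99999103e-01]]
top 361.0599220106349 321.4941740355948 198.5587412215887 [ 0.44749737 -0.0019309   0.99409597] [ 0.14086953  0.03815585 -0.98929263]
scene 469.1490620450915 322.7596190602164 197.98623579706128 [ 1.29682411 -0.83369755  0.89233273] [-0.53490354  0.62288822 -0.57086642]
```

View pics/top0.png

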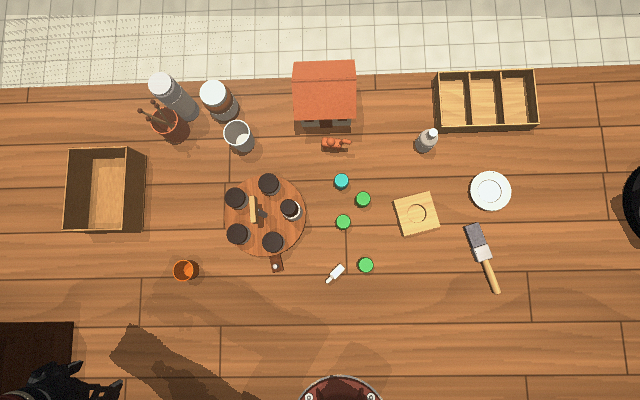

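View pics/scene0.png

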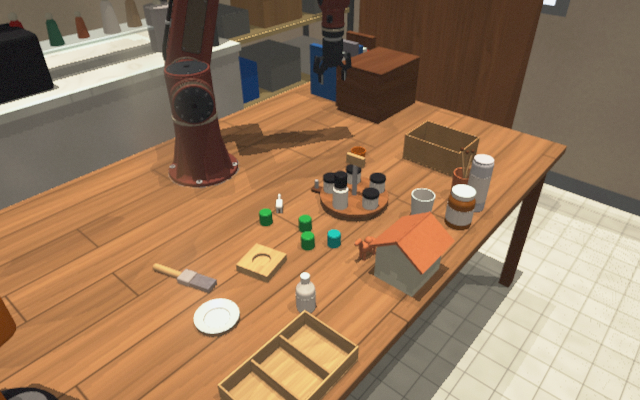

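The top view shows the carousel at (265,215) with five black tops. The tall jar's cap is at (289,208), with white jar visible beside it. The squat tops are at (268,184), (236,198), (237,234) and (272,242). The loose caps at (341,181), (362,199), (343,222) and (366,265) are green or teal decoys. The handle bar is at (253,209), the pin at (275,266) and the holder at (416,213). I'll check the choice in a close crop and measure with depth.

```bash
python3 - <<'E'
from h import *
p=cv2.imread('pics/top0.png');d=np.load('top0.npy');P=cloud('top',d)
a=cv2.resize(p[165:285,210:320],None,fx=5,fy=5,interpolation=cv2.INTER_CUBIC)
cv2.imwrite('pics/crop0.png',a)
z=P[...,2]; print('counter z',np.median(z[300:330,350:420]))
reg=np.zeros(z.shape,bool);reg[165:285,210:320]=1
def circ(m,l):
    q=P[m][:,:3]; c=(cv2.minEnclosingCircle(q[:,:2].astype(np.float32))); r=cv2.minAreaRect(q[:,:2].astype(np.float32))
    print(l,len(q),'mean',q.mean(0).round(4),'circ',np.round(c[0],4),round(c[1],4),'rect',r)
hi=reg&(z>.135)&(z<.156)
n,L,st,_=cv2.connectedComponentsWithStats(hi.astype(np.uint8))
for i in range(1,n):
    if st[i,4]>15: circ(L==i,('hi',st[i]))
circ(reg&(z>.165)&(z<.182),'bar')
circ(reg&(z>.022)&(z<.036),'disc')
sq=reg&(z>.078)&(z<.089);n,L,st,_=cv2.connectedComponentsWithStats(sq.astype(np.uint8))
for i in range(1,n):
    if st[i,4]>40: circ(L==i,('squat',st[i][:4]))
r=np.zeros_like(reg);r[258:276,268:285]=1
circ(r&(z>.036)&(z<.05),'pin')
r=np.zeros_like(reg);r[185:242,388:445]=1
circ(r&(z>.019)&(z<.03),'holder'); circ(r&(z>.0118)&(z<.0165),'floor')
E
```

```text
counter z 0.0001936293358856924
('hi', array([256, 197,   3,  16,  22], dtype=int32)) 22 mean [0.5552 0.1847 0.1486] circ [0.557  0.1849] 0.0183 rect ((0.5570542812347412, 0.1846901774406433), (0.036406610161066055, 0.0014031754108145833), 3.729292631149292)
('hi', array([280, 199,  17,  17, 224], dtype=int32)) 224 mean [0.5497 0.1102 0.1475] circ [0.5505 0.1109] 0.0199 rect ((0.5499303340911865, 0.11074703186750412), (0.03850530833005905, 0.036943741142749786), 44.37624740600586)
bar 184 mean [0.5443 0.1896 0.174 ] circ [0.5454 0.1886] 0.032 rect ((0.5452864766120911, 0.190566286444664), (0.06355740129947662, 0.014221111312508583), 3.7472455501556396)
disc 3206 mean [0.5398 0.1836 0.0301] circ [0.5298 0.1885] 0.1271 rect ((0.5439729690551758, 0.18883323669433594), (0.21911312639713287, 0.22241590917110443), 57.710330963134766)
('squat', array([258, 173,  21,  21], dtype=int32)) 323 mean [0.6221 0.1713 0.0829] circ [0.6222 0.1716] 0.0265 rect ((0.6220003962516785, 0.17135992646217346), (0.05077703297138214, 0.051272016018629074), 42.006317138671875)
('squat', array([225, 187,  20,  2
[... 486 characters left out ...]
.1601 0.083 ] circ [0.4706 0.1603] 0.0262 rect ((0.4697735011577606, 0.16037142276763916), (0.05154065042734146, 0.050148800015449524), 88.48297882080078)
pin 23 mean [0.4083 0.16   0.0418] circ [0.4087 0.1608] 0.0068 rect ((0.4082174599170685, 0.1598527878522873), (0.010631777346134186, 0.011091487482190132), 1.903080940246582)
holder 1144 mean [ 0.5403 -0.2172  0.0241] circ [ 0.5409 -0.2175] 0.0703 rect ((0.5406344532966614, -0.21739980578422546), (0.09977886825799942, 0.10130735486745834), 13.31074333190918)
floor 231 mean [ 0.5403 -0.2175  0.0142] circ [ 0.5365 -0.1928] 0.0502 rect ((0.5393248796463013, -0.2046329379081726), (0.08666431903839111, 0.07506510615348816), 13.541462898254395)
```

View pics/crop0.png

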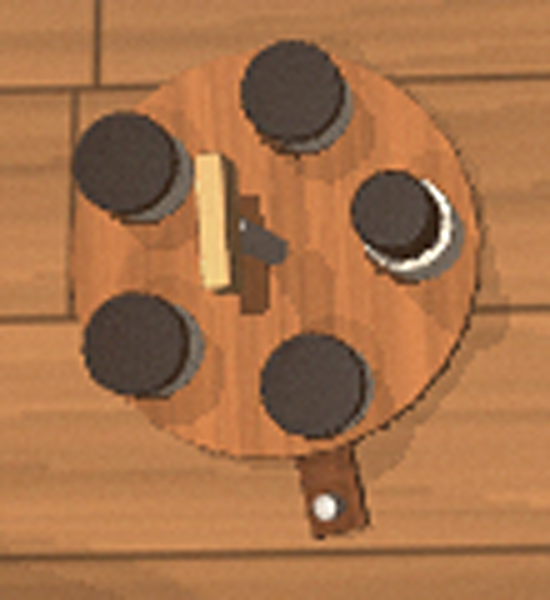

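The crop confirms the choice: the narrow black cap on the tall white jar at top-picture pixel (289,208). Its top is at z 0.148, as described. Fitting all five jars puts the axis at (0.5447, 0.1904), with the tall jar at -86.0° and the pin at -167.4°. The needed turn is about -81.4°.

Call:
{"api": "jog_arm", "payload": {
  "rows": "1 0.028 -0.031 0 0 0 -0.058; 1 0.028 -0.031 0 0 0 -0.058; 1 0.028 -0.031 0 0 0 -0.058; 1 0.028 -0.031 0 0 0 -0.058; 1 0.028 -0.031 0 0 0 -0.058; 1 0.028 -0.031 0 0 0 -0.058; 1 0.028 -0.031 0 0 0 -0.058; 1 0.028 -0.031 0 0 0 -0.058; 1 0.028 -0.031 0 0 0 -0.058; 1 0.028 -0.031 0 0 0 -0.058; 1 0.028 -0.031 0 0 0 -0.058; 1 0.028 -0.031 0 0 0 -0.058",
  "force": 30
}}

```text
time: 1.1
tool_pos: [0.5461, 0.1081, 0.2311]
tool_rot: [[-0.061, 0.998, -0.0], [0.998, 0.061, 0.0], [0.0, -0.0, -1.0]]
wrist_force: [0.8, 1.7, 0.8]
width: 0.0853
gripper_force: 0.0
```

Call:
{"api": "jog_arm", "payload": {
  "rows": "1 0.004 0.002 0 0 0 0; 1 0 0 0 0 0 0; 1 0 0 0 0 0 0; 1 0 0 0 0 0 0"
}}

```text
time: 1.43
tool_pos: [0.5483, 0.1128, 0.2311]
tool_rot: [[-0.067, 0.998, -0.001], [0.998, 0.067, 0.0], [0.0, -0.001, -1.0]]
wrist_force: [0.5, 0.4, -0.8]
width: 0.0858
gripper_force: 0.0
```

```bash
python3 - <<'E'
from h import *
s=ctrl.state();c=cam('wrist');R=s['tool_rot'];print(s['time'],s['tool_pos'],np.degrees(np.arctan2(R[1][1],R[0][1])),np.array(R)[:,2])
p,d=ctrl.snapshot('wrist');cv2.imwrite('pics/w1.png',p)
P=cloud('wrist',d,c);z=P[...,2]
near=np.hypot(P[...,0]-.55,P[...,1]-.1107)<.03
m=near&(z>.14)&(z<.156);q=P[m];print(len(q),q[:,:3].mean(0),cv2.minEnclosingCircle(q[:,:2].astype(np.float32)))
E
```

```text
1.4333 [0.54827344 0.11284543 0.23108671] 3.861504141977962 [-1.06409644e-03  1.40106484e-04 -9.99999424e-01]
1721 [0.55132416 0.11368925 0.14831748] ((0.5516631007194519, 0.11192607134580612), 0.01989162713289261)
```

The wrist view puts the cap at (0.5517, 0.1119), which agrees with the top view to within 2 mm. I'll descend and grip.

Call:
{"api": "jog_arm", "payload": {
  "rows": "1 0.0025 -0.0015 -0.02 0 0 0; 1 0 0 -0.02 0 0 0; 1 0 0 -0.02 0 0 0; 1 0 0 -0.02 0 0 0; 1 0 0 -0.015 0 0 0; 1 0 0 -0.01 0 0 0; 1 0 0 -0.01 0 0 0; 1 0 0 0 0 0 0; 1 0 0 0 0 0 0"
}}

```text
time: 2.23
tool_pos: [0.5516, 0.1109, 0.1165]
tool_rot: [[-0.066, 0.998, -0.0], [0.998, 0.066, -0.0], [-0.0, -0.0, -1.0]]
wrist_force: [-0.6, -0.5, 0.5]
width: 0.0854
gripper_force: 0.0
```

Call:
{"api": "jog_arm", "payload": {
  "rows": "0.35 0 0 0 0 0 0; 0.35 0 0 0 0 0 0; 0.35 0 0 0 0 0 0; 0.35 0 0 0 0 0 0; 0.35 0 0 0 0 0 0; 0.35 0 0 0 0 0 0; 0.35 0 0 0 0 0 0; 0.35 0 0 0 0 0 0",
  "force": 30
}}

```text
time: 2.9
tool_pos: [0.5524, 0.1106, 0.1171]
tool_rot: [[-0.066, 0.998, 0.002], [0.998, 0.066, 0.0], [0.0, 0.002, -1.0]]
wrist_force: [-0.9, 0.7, 6.0]
width: 0.0374
gripper_force: 29.8
```

Call:
{"api": "jog_arm", "payload": {
  "rows": "0.2 0 0 0 0 0 0; 0.2 0 0 0.004 0 0 0; 0.2 0 0 0.01 0 0 0; 0.2 0 0 0.015 0 0 0; 0.2 0 0 0.02 0 0 0; 0.2 0 0 0.02 0 0 0; 0.2 0 0 0.02 0 0 0; 0.2 0 0 0.02 0 0 0; 0.2 0 0 0.01 0 0 0; 0.2 0 0 0 0 0 0; 0.2 0 0 0 0 0 0"
}}

```text
time: 3.82
tool_pos: [0.5519, 0.1106, 0.2353]
tool_rot: [[-0.066, 0.998, 0.001], [0.998, 0.066, 0.0], [-0.0, 0.001, -1.0]]
wrist_force: [-0.2, -0.6, -0.1]
width: 0.0376
gripper_force: 30.2
```

```bash
python3 - <<'E'
from h import *
for n in('scene','wrist'):
    c=cam(n);p,d=ctrl.snapshot(n);cv2.imwrite(f'pics/{n}2.png',p);np.save(n+'2.npy',d)
a=cv2.imread('pics/scene2.png')[90:230,280:420];b=cv2.imread('pics/wrist2.png')
cv2.imwrite('pics/c2.png',np.hstack([cv2.resize(a,(400,400),interpolation=cv2.INTER_CUBIC),cv2.resize(b,(400,250)).__class__(0) if 0 else cv2.copyMakeBorder(cv2.resize(b,(400,250)),0,150,0,0,cv2.BORDER_CONSTANT)]))
E
```

```text
(no output)
```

View pics/c2.png

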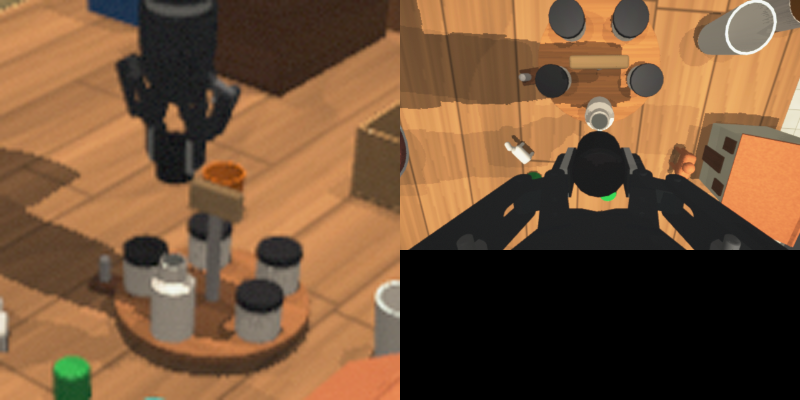

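The cap is held between the pads at left-panel pixel (175,155), and the tall jar's neck is bare at (172,265). Now to the holder, where I'll check the cap's offset from the TCP and the well position.

Call:
{"api": "jog_arm", "payload": {
  "rows": "0.2 -0.001 -0.028 0 0 0 0; 0.2 -0.001 -0.028 0 0 0 0; 0.2 -0.001 -0.028 0 0 0 0; 0.2 -0.001 -0.028 0 0 0 0; 0.2 -0.001 -0.028 0 0 0 0; 0.2 -0.001 -0.028 0 0 0 0; 0.2 -0.001 -0.028 0 0 0 0; 0.2 -0.001 -0.028 0 0 0 0; 0.2 -0.001 -0.028 0 0 0 0; 0.2 -0.001 -0.028 0 0 0 0; 0.2 -0.001 -0.028 0 0 0 0; 0.2 -0.001 -0.02 0 0 0 0"
}}

```text
time: 4.92
tool_pos: [0.5389, -0.2194, 0.2338]
tool_rot: [[-0.065, 0.998, -0.002], [0.998, 0.065, 0.001], [0.001, -0.002, -1.0]]
wrist_force: [0.4, -0.1, 0.5]
width: 0.0373
gripper_force: 30.2
```

Call:
{"api": "jog_arm", "payload": {
  "rows": "0.2 0 0 0 0 0 0; 0.2 0 0 0 0 0 0; 0.2 0 0 0 0 0 0; 0.2 0 0 0 0 0 0"
}}

```text
time: 5.25
tool_pos: [0.5396, -0.2164, 0.2348]
tool_rot: [[-0.067, 0.998, -0.001], [0.998, 0.067, 0.001], [0.001, -0.001, -1.0]]
wrist_force: [0.6, 0.2, -0.5]
width: 0.0374
gripper_force: 30.2
```

```bash
python3 - <<'E'
from h import *
s=ctrl.state();c=cam('wrist');T=s['tool_pos'];print(s['time'],T,s['width'])
p,d=ctrl.snapshot('wrist');cv2.imwrite('pics/w3.png',p)
P=cloud('wrist',d,c);z=P[...,2]
m=(np.hypot(P[...,0]-T[0],P[...,1]-T[1])<.03)&(abs(z-T[2]-.031)<.006);q=P[m]
dk=(p.max(-1)<75)
print('cap top',len(q),q.mean(0),cv2.minEnclosingCircle(q[:,:2].astype(np.float32)),cv2.minAreaRect(q[:,:2].astype(np.float32)))
m=(abs(P[...,0]-.54)<.08)&(abs(P[...,1]+.217)<.08)&(z>.02)&(z<.028)
print('holder',m.sum(),cv2.minAreaRect(P[m][:,:2].astype(np.float32)))
p,d=ctrl.snapshot('top');P=cloud('top',d);z=P[...,2]
C=[]
for x,y in((.622,.1714),(.587,.258),(.4935,.2515),(.4706,.1602)):
    m=(np.hypot(P[...,0]-x,P[...,1]-y)<.035)&(z>.079)&(z<.088)
    C.append(cv2.minEnclosingCircle(P[m][:,:2].astype(np.float32))[0])
m=(np.hypot(P[...,0]-.55,P[...,1]-.111)<.02)&(z>.117)&(z<.127)
print(np.round(C,4),'neck',m.sum(),cv2.minEnclosingCircle(P[m][:,:2].astype(np.float32)))
E
```

```text
5.25 [ 0.53958712 -0.21635285  0.23480724] 0.03736913974632228
cap top 6333 [ 0.53856841 -0.21198444  0.26603232] ((0.5390512943267822, -0.20890571177005768), 0.02902679517865181) ((0.5372498631477356, -0.21389229595661163), (0.038447603583335876, 0.053314097225666046), 70.46631622314453)
holder 5083 ((0.5414157509803772, -0.21697190403938293), (0.10007311403751373, 0.10012111812829971), 13.550724983215332)
[[0.6226 0.1719]
 [0.5868 0.2581]
 [0.4923 0.2513]
 [0.4709 0.1607]] neck 116 ((0.5507100224494934, 0.11096799373626709), 0.015025616623461246)
```

Call:
{"api": "jog_arm", "payload": {
  "rows": "0.2 0.001 -0.0015 -0.03 0 0 0; 0.2 0 0 -0.035 0 0 0; 0.2 0 0 -0.035 0 0 0; 0.2 0 0 -0.03 0 0 0; 0.2 0 0 -0.025 0 0 0; 0.2 0 0 -0.02 0 0 0; 0.2 0 0 -0.012 0 0 0; 0.2 0 0 -0.01 0 0 0; 0.2 0 0 0 0 0 0; 0.2 0 0 -0.006 0 0 0; 0.2 0 0 -0.005 0 0 0; 0.2 0 0 0 0 0 0"
}}

```text
time: 6.35
tool_pos: [0.5408, -0.2188, 0.0271]
tool_rot: [[-0.066, 0.998, 0.0], [0.998, 0.066, -0.0], [-0.0, 0.0, -1.0]]
wrist_force: [-0.0, 0.4, -1.0]
width: 0.0376
gripper_force: 30.2
```

Call:
{"api": "jog_arm", "payload": {
  "rows": "0.2 0 0.0005 -0.0015 0 0 0; 0.2 0 0 0 0 0 0; 0.2 0 0 0 0 0 0; 0.7 0 0 0 0 0 0; 0.7 0 0 0 0 0 0; 0.7 0 0 0 0 0 0; 0.7 0 0 0 0 0 0; 0.7 0 0 0 0 0 0; 0.7 0 0 0 0 0 0"
}}

```text
time: 7.1
tool_pos: [0.5408, -0.2184, 0.0258]
tool_rot: [[-0.066, 0.998, 0.0], [0.998, 0.066, 0.0], [0.0, 0.0, -1.0]]
wrist_force: [1.6, 0.3, 1.2]
width: 0.0599
gripper_force: 0.0
```

Call:
{"api": "jog_arm", "payload": {
  "rows": "0.7 0 0 0.01 0 0 0; 0.7 0 0 0.02 0 0 0; 0.7 0 0 0.03 0 0 0; 0.7 0 0 0.04 0 0 0; 0.7 0 0 0.04 0 0 0; 0.7 0 0 0.04 0 0 0; 0.7 0 0 0.035 0 0 0; 0.7 0 0 0 0 0 0; 0.7 0 0 0 0 0 0; 0.7 0 0 0 0 0 0"
}}

```text
time: 7.93
tool_pos: [0.5405, -0.2183, 0.2409]
tool_rot: [[-0.066, 0.998, 0.0], [0.998, 0.066, 0.0], [0.0, 0.0, -1.0]]
wrist_force: [-0.0, 0.9, -1.1]
width: 0.0599
gripper_force: 0.0
```

```bash
python3 - <<'E'
from h import *
s=ctrl.state();c=cam('wrist');T=s['tool_pos'];print(s['time'],T,s['width'])
p,d=ctrl.snapshot('wrist');cv2.imwrite('pics/w4.png',p)
P=cloud('wrist',d,c);z=P[...,2]
m=(np.hypot(P[...,0]-.541,P[...,1]+.217)<.04)&(z>.045)&(z<.07);q=P[m]
print('cap top',len(q),q.mean(0),np.percentile(q[:,2],[2,98]),cv2.minEnclosingCircle(q[abs(q[:,2]-.056)<.005][:,:2].astype(np.float32)))
E
```

```text
7.9333 [ 0.54051755 -0.21827136  0.24090827] 0.0598518455037643
cap top 903 [ 0.53988105 -0.21576396  0.05626776] [0.05024477 0.05827179] ((0.5398700833320618, -0.2170032262802124), 0.02000925876200199)
```

View pics/w4.png

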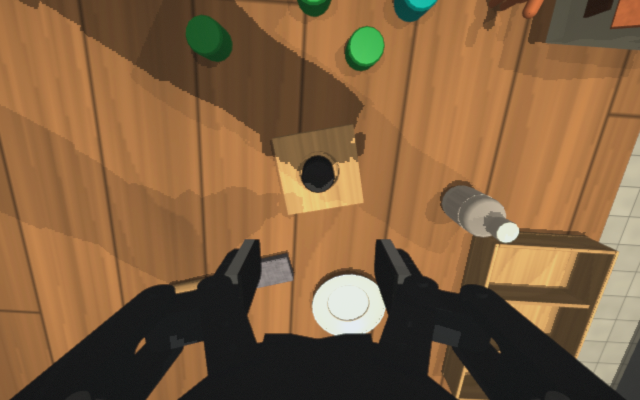

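The cap stands upright in the well at (318,174). Its top is at z 0.056 and its centre at (0.540, -0.217), so it is seated. Now to the handle, with the tool turned +90°.

Call:
{"api": "jog_arm", "payload": {
  "rows": "0.7 0 0.027 0 0 0 0.0667; 0.7 0 0.027 0 0 0 0.0667; 0.7 0 0.027 0 0 0 0.0667; 0.7 0 0.027 0 0 0 0.0667; 0.7 0 0.027 0 0 0 0.0667; 0.7 0 0.027 0 0 0 0.0667; 0.7 0 0.027 0 0 0 0.0667; 0.7 0 0.027 0 0 0 0.0667; 0.7 0 0.027 0 0 0 0.0667; 0.7 0 0.027 0 0 0 0.0667; 0.7 0 0.027 0 0 0 0.0667; 0.7 0 0.027 0 0 0 0.0667"
}}

```text
time: 8.98
tool_pos: [0.5396, 0.1068, 0.2393]
tool_rot: [[-0.971, 0.24, -0.003], [0.24, 0.971, -0.0], [0.003, -0.001, -1.0]]
wrist_force: [0.6, 0.7, 0.6]
width: 0.06
gripper_force: 0.0
```

Call:
{"api": "jog_arm", "payload": {
  "rows": "0.7 0.002 0.027 0 0 0 0.0667; 0.7 0.002 0.027 0 0 0 0.0667; 0.7 0.001 0.027 0 0 0 0.0667; 0.7 0 0.004 0 0 0 0; 0.7 0 0 0 0 0 0; 0.7 0 0 0 0 0 0; 0.7 0 0 0 0 0 0"
}}

```text
time: 9.57
tool_pos: [0.5454, 0.1895, 0.2402]
tool_rot: [[-0.998, -0.064, -0.001], [-0.064, 0.998, -0.001], [0.001, -0.001, -1.0]]
wrist_force: [-0.7, 0.3, 0.4]
width: 0.0595
gripper_force: 0.0
```

```bash
python3 - <<'E'
from h import *
s=ctrl.state();c=cam('wrist');R=s['tool_rot'];print(s['time'],s['tool_pos'],s['q'],np.degrees(np.arctan2(R[1][1],R[0][1])))
p,d=ctrl.snapshot('wrist')
P=cloud('wrist',d,c);z=P[...,2]
m=(np.hypot(P[...,0]-.545,P[...,1]-.1905)<.05)&(z>.168)&(z<.182);print(m.sum(),cv2.minAreaRect(P[m][:,:2].astype(np.float32)))
E
```

```text
9.5667 [0.54541286 0.1894793  0.24016556] [ 1.19150506e+01  2.22427504e+01  6.56113453e-01  6.84956144e+01
 -1.93938049e-02  8.22692908e+00] 93.68815670092245
1457 ((0.5448117256164551, 0.19140422344207764), (0.06306543201208115, 0.013818956911563873), 4.268068313598633)
```

The wrist view puts the bar at (0.5448, 0.1914), lying at 4.3°, which agrees with the top view. I'll descend and grip it.

Call:
{"api": "jog_arm", "payload": {
  "rows": "0.7 -0.0005 0.0015 -0.02 0 0 0; 0.7 0 0 -0.025 0 0 0; 0.7 0 0 -0.025 0 0 0; 0.7 0 0 -0.015 0 0 0; 0.7 0 0 -0.01 0 0 0; 0.7 0 0 -0.007 0 0 0; 0.7 0 0 0 0 0 0; 0.7 0 0 0 0 0 0"
}}

```text
time: 10.28
tool_pos: [0.5457, 0.1918, 0.1393]
tool_rot: [[-0.998, -0.066, 0.001], [-0.066, 0.998, 0.0], [-0.001, 0.0, -1.0]]
wrist_force: [0.8, 0.4, 0.4]
width: 0.0598
gripper_force: 0.0
```

Call:
{"api": "jog_arm", "payload": {
  "rows": "0.05 0 0 0 0 0 0; 0.05 0 0 0 0 0 0; 0.05 0 0 0 0 0 0; 0.05 0 0 0 0 0 0; 0.05 0 0 0 0 0 0; 0.05 0 0 0 0 0 0; 0.05 0 0 0 0 0 0; 0.05 0 0 0 0 0 0; 0.05 0 0 0 0 0 0; 0.05 0 0 0 0 0 0",
  "force": 40
}}

```text
time: 11.12
tool_pos: [0.5458, 0.1908, 0.1395]
tool_rot: [[-0.998, -0.066, 0.001], [-0.066, 0.998, -0.002], [-0.001, -0.002, -1.0]]
wrist_force: [-0.5, -6.7, 4.2]
width: 0.0133
gripper_force: 40.2
```

Call:
{"api": "jog_arm", "payload": {
  "rows": "0.05 -0.0005 -0.0008 0 0 0 0; 0.05 0 0 0 0 0 -0.03; 0.05 0 0 0 0 0 -0.05; 0.05 0 0 0 0 0 -0.05; 0.05 0 0 0 0 0 -0.05; 0.05 0 0 0 0 0 -0.05; 0.05 0 0 0 0 0 -0.05; 0.05 0 0 0 0 0 -0.05; 0.05 0 0 0 0 0 -0.05; 0.05 0 0 0 0 0 -0.03; 0.05 0 0 0 0 0 0; 0.05 0 0 0 0 0 0"
}}

```text
time: 12.12
tool_pos: [0.5459, 0.1914, 0.1395]
tool_rot: [[-0.839, 0.545, 0.002], [0.545, 0.839, 0.0], [-0.002, 0.002, -1.0]]
wrist_force: [5.4, -0.4, 2.7]
width: 0.0135
gripper_force: 40.1
```

Call:
{"api": "jog_arm", "payload": {
  "rows": "0.05 0 0 0 0 0 -0.03; 0.05 0 0 0 0 0 -0.05; 0.05 0 0 0 0 0 -0.05; 0.05 0 0 0 0 0 -0.05; 0.05 0 0 0 0 0 -0.05; 0.05 0 0 0 0 0 -0.05; 0.05 0 0 0 0 0 -0.05; 0.05 0 0 0 0 0 -0.05; 0.05 0 0 0 0 0 -0.05; 0.05 0 0 0 0 0 -0.04; 0.05 0 0 0 0 0 -0.02; 0.05 0 0 0 0 0 0"
}}

```text
time: 13.12
tool_pos: [0.5466, 0.1919, 0.1395]
tool_rot: [[-0.222, 0.975, 0.004], [0.975, 0.222, 0.001], [0.0, 0.004, -1.0]]
wrist_force: [7.8, 3.0, 0.5]
width: 0.0136
gripper_force: 40.1
```

Call:
{"api": "jog_arm", "payload": {
  "rows": "0.05 0 0 0 0 0 0; 0.05 0 0 0 0 0 0; 0.05 0 0 0 0 0 0"
}}

```text
time: 13.37
tool_pos: [0.5466, 0.1919, 0.1395]
tool_rot: [[-0.224, 0.975, 0.004], [0.975, 0.224, 0.001], [0.0, 0.004, -1.0]]
wrist_force: [8.5, 1.5, 1.2]
width: 0.0134
gripper_force: 40.1
```

```bash
cat > chk.py <<'E'
from h import *
s=ctrl.state();R=s['tool_rot'];print(s['time'],s['tool_pos'],s['wrist_force'],'yaw',np.degrees(np.arctan2(R[1][1],R[0][1])))
p,d=ctrl.snapshot('top');cv2.imwrite('pics/t5.png',p);P=cloud('top',d);z=P[...,2];A=np.array([.5447,.1904])
rel=P[...,:2]-A;rr=np.hypot(rel[...,0],rel[...,1])
m=(rr>.05)&(rr<.11)&(z>.079)&(z<.0885);n,L,st,_=cv2.connectedComponentsWithStats(m.astype(np.uint8))
for i in range(1,n):
    if st[i,4]>60:
        c,r=cv2.minEnclosingCircle(P[L==i][:,:2].astype(np.float32));v=np.array(c)-A;print('squat',st[i],np.round(c,4),round(r,4),np.hypot(*v),np.degrees(np.arctan2(v[1],v[0])))
m=(rr>.06)&(rr<.1)&(rel[...,0]<0)&(z>.117)&(z<.127)
if m.any():
    c=cv2.minEnclosingCircle(P[m][:,:2].astype(np.float32));v=np.array(c[0])-A;print('neck',m.sum(),c,np.hypot(*v),np.degrees(np.arctan2(v[1],v[0])))
m=(rr>.13)&(rr<.15)&(rel[...,0]<-.1)&(z>.039)&(z<.046);print('n',m.sum())
c=cv2.minEnclosingCircle(P[m][:,:2].astype(np.float32));v=np.array(c[0])-A;print('pin',c,np.hypot(*v),np.degrees(np.arctan2(v[1],v[0])))
E
python3 chk.py
```

```text
13.3667 [0.54656466 0.1918963  0.13952315] [8.53971494 1.45012405 1.19231251] yaw 12.93130499005686
squat [263 174  20  21 313] [0.6186 0.1594] 0.0264 0.08013527832166681 -22.765728326511912
squat [281 205  21  20 327] [0.538  0.1113] 0.0263 0.0794187798881395 -94.80319411028385
squat [225 221  19  19 280] [0.5034 0.2594] 0.0264 0.08038920006777264 120.93559807307389
neck 122 ((0.4668196439743042, 0.1727721244096756), 0.01512961182743311) 0.07985043426630241 -167.2462556888106
n 18
pin ((0.4056412875652313, 0.15979284048080444), 0.0058562904596328735) 0.14238723158292377 -167.58698411627154
```

```bash
python3 - <<'E'
from h import *
c=cam('wrist');p,d=ctrl.snapshot('wrist');P=cloud('wrist',d,c);z=P[...,2]
t=ctrl.snapshot('top')[0]
t=cv2.resize(t[160:290,205:325],(480,520),interpolation=cv2.INTER_CUBIC)
w=cv2.copyMakeBorder(cv2.resize(p,(320,200)),0,320,0,0,cv2.BORDER_CONSTANT)
cv2.imwrite('pics/c6.png',np.hstack([t,w]))
f=lambda m:(m.sum(),cv2.minEnclosingCircle(P[m][:,:2].astype(np.float32)) if m.any() else 0)
print('pin',f((np.hypot(P[...,0]-.408,P[...,1]-.16)<.015)&(z>.038)&(z<.046)))
print('neck',f((np.hypot(P[...,0]-.467,P[...,1]-.1728)<.02)&(z>.118)&(z<.126)))
E
```

```text
pin (np.int64(211), ((0.40998169779777527, 0.16086092591285706), 0.006397796329110861))
neck (np.int64(1920), ((0.4684484302997589, 0.17308391630649567), 0.015658125281333923))
```

View pics/c6.png

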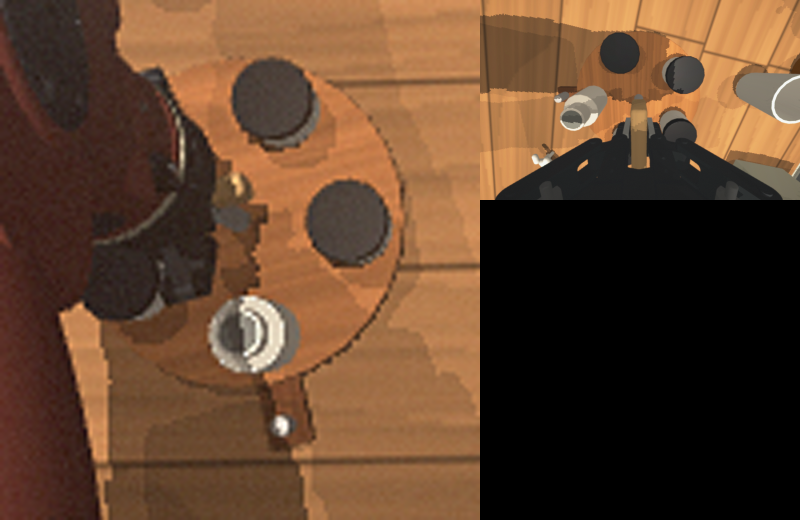

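The opened jar stands at (245,335) in the enlarged top crop, just off the axis-to-pin line, with the pin at (281,426). Numbers give about 0.5° left to go, so I'll trim that and ease the side force.

Call:
{"api": "jog_arm", "payload": {
  "rows": "0.05 0.001 0 0 0 0 0; 0.05 0 0 0 0 0 -0.006; 0.05 0 0 0 0 0 0; 0.05 0 0 0 0 0 0; 0.05 0 0 0 0 0 0; 0.05 0 0 0 0 0 0"
}}

```text
time: 14.02
tool_pos: [0.5465, 0.1919, 0.1395]
tool_rot: [[-0.214, 0.977, 0.002], [0.977, 0.214, 0.001], [0.001, 0.002, -1.0]]
wrist_force: [3.1, 2.6, 6.1]
width: 0.0134
gripper_force: 40.6
```

```bash
python3 chk.py; python3 - <<'E'
from h import *
d=ctrl.snapshot('top')[1];P=cloud('top',d);z=P[...,2]
m=(np.hypot(P[...,0]-.5405,P[...,1]+.217)<.035)&(z>.05)&(z<.06);print('cap',m.sum(),cv2.minEnclosingCircle(P[m][:,:2].astype(np.float32)) if m.any() else 0,P[m][:,2].mean())
E
```

```text
14.0167 [0.54654217 0.19187923 0.13947467] [3.12512352 2.57675691 6.14544485] yaw 12.376214495973368
squat [263 175  20  20 314] [0.6185 0.1588] 0.0263 0.08028199407735584 -23.19369556678333
squat [281 205  21  21 329] [0.5372 0.111 ] 0.0263 0.07976106440943219 -95.38700177786
squat [225 221  19  19 279] [0.5033 0.2593] 0.0259 0.08039517463158069 121.01722201725943
neck 120 ((0.4667419195175171, 0.17346936464309692), 0.014937454834580421) 0.0797753641552434 -167.74699823887696
n 17
pin ((0.4082505702972412, 0.1596376895904541), 0.005834202282130718) 0.13987410985576051 -167.29516346817303
cap 179 ((0.5393747091293335, -0.21759429574012756), 0.02015598677098751) 0.05580666080498212
```

The jar is at about -167.4° and the pin at -167.4°. The cap is seated and the handle is gripped, so I'll hand in.

```bash
python3 -c "
from cell import ctrl
print(ctrl.hand_in())"
```

```text
the job is handed in; nothing more can be done
None
```

I handed the job in at about 14 s: the cap is seated upright in the holder's well, and the opened tall jar lines up with the pointer's pin to within about half a degree by camera, with the handle still gripped and held still.

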